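# Turn over the round sample-status flag

### The arm

A 7-joint arm with a two-finger parallel gripper is mounted at the origin on the work surface. World frame = base frame: x ahead of the robot, y to its left, z up, the work surface at z = 0. Lengths are in m, angles in rad, forces in N, time in s.
With the tool pointing down it reaches from about 0.425 to 1.025 m from the base axis. Payload 9.4 kg.
Tool frame: the origin (TCP) lies between the finger pads; the fingertips stand 11 mm ahead of it and the grasp point (between the pads) lies 8 mm behind it; z points along the fingers, x is the direction in which the jaws open and shut, and the axes are right-handed (so a half turn about z gives the same grasp; the last joint's range is limited). The gripper opens to 93 mm and grips with 3 to 60 N. Pads are 15 mm wide; open, the fingers measure 128 mm over their backs; the gripper's body (75 mm by 188 mm) begins 65 mm behind the grasp point.
Start: joints at [-1.283, 0.599, -0.003, 1.599, 0.002, 0.943, -0.08], TCP at [0.259, 0.677, 0.23] pointing down, gripper open.
Joint ranges: [-2.57, 2.57], [-0.35, 1.97], [-1.29, 1.29], [0.11, 2.56], [-1.05, 4.19], [0.11, 1.86], [-2.63, 2.63]. Speed limits (rad/s): [2.22, 2.22, 3.01, 3.01, 3.14, 3.14, 3.14].

### API

Orientations are given as a unit quaternion [w, x, y, z].
In Python, from cell import robot gives the robot as it stands. The module is installed in compiled form; this text tells all that it offers.
- The arm moves only by the tool carry_out, never from a script. Its argument "moves" is a list of rows, each an object with "gripper": the closure in counts, from 0 (fully open) to 255 (shut); "travel": the shift along the world's x, y, z in cm, a list of three; "angular": the turn, a rotation vector about the world's x, y, z in degrees, a list of three. A call has exactly 10 rows; each row is the pose to reach, as a shift and turn from the pose commanded when the call began; what a row does not reach only later rows make up. A row lasts 1/8 s, in which the tool goes at most 62.5 mm and 10.7 degrees, less where a joint would pass 70% of its speed; a pose out of reach is approached as far as the arm can. A call with a gripper value outside its range is refused whole. The fingers move at their own pace and stop on an object; the grip force is fixed at half the most. Time passes only in rows, so rows that repeat a pose let the fingers close, or fill a call up. It gives the time, the measured TCP pose, the force and the opening at its end, in the units of the state.
- robot.read_state(): the state, without advancing time (a new reading comes with each control period).
- robot.snapshot(name): name is "side" or "top"; returns (picture, depth): 400x640x3 uint8, blue, green, red; 400x640 float32, m along the optical axis (not along the pixel's ray), 0 where there is no reading.
- robot.get_calibration(name): a dict with "intrinsics" (3x3 intrinsics, pixels), "R" (3x3) and "t" (3): a world point X has camera coordinates R X + t. Camera axes: x right, y down, z forward; pixel columns grow to the right and rows downward; lengths in m; the calibration is good to about 2 mm. A picture is of the moment at which its call begins. get_calibration takes no time and is no camera call.
- robot.sign_off(): hands the job in, once; it reports no verdict.
Trained networks look in the newest picture that a camera, given by its name, has taken for a name from the list of things; names that differ only in an ending like _2 or _b are one class to them, and where a whole thing is asked for, a point or a joint stands for the part that bears it (a point fixed in the world has none). Each returns a list of dicts, best first, with "conf" (0 to 1); they miss things now and then, are a little off and sometimes report something else, mostly with a low value. They report only what shows in the picture. A call takes as long as a camera call. They do not tell look-alikes from the thing itself.
- robot.silhouettes(camera, label): "pixels" (400x640 bool, what is visible of it) and "rect" ([centre column, centre row, width, height] in pixels, round what is visible of it).
- robot.tip_of(camera, label): "location" ([column, row] in pixels: a listed point, or the origin of a listed thing).
The state is a dict: "t": time; "joint_positions": joint angles; "dq": joint speeds; "joint_torque": joint torques, N m; "tcp_pos": TCP position; "tcp_rot": TCP orientation; "ft_force": force on the tool from outside, world axes, zero at the start; "torque": the same for the moment, N m; "width": finger opening in m.
Only numpy, scipy, OpenCV 4.12 (cv2) and the standard library are available. Lean on these libraries where they do the work, as an engineer would, in place of code of your own. Each camera call takes 0.05 s, during which the arm holds its last target. There are 200 camera calls.

### The job

Two flip-over status flags stand on the lab bench, one with a round paddle and one with a square paddle. The round one's sample is finished: push its paddle right over its pivot with the fingertips (pressing down its thumb tab raises it), until it lies flat on the other side with its crossed face up, then move clear. Do not lift or tip the stand or shove it along the bench, and leave the square flag, the jar, the beaker and the bulb alone.

Things in the scene. Friction and masses are not known exactly. Their poses are not given: they have to be found in the camera images.
- round_stand: Loose, heavy stand (about 0.95 kg) of the flag with the ROUND paddle. Origin: centre of its underside, z up. Dark grey base plate 130 (x) x 100 (y) x 12 mm. The pivot runs along the stand's y axis, 75 mm above the origin. At the start the paddle lies on the stand's -x side and the thumb tab on its +x side; the stand may face any way on the bench.
- round_pivot (a point): Middle of the round flag's horizontal pivot, 75 mm above the bench; axes as the stand's. Two thin dark steel uprights (12 mm along x; y = 40 to 46 mm on either side; tops 83 mm above the bench) carry it. Short rests (50 mm along x, at y = 32 to 40 mm on either side, just below the pivot) hold the paddle level on either side.
- round_paddle (a joint): Angle of the round paddle, rad: 0 = level on the stand's -x side, 1.57 = upright, tab hanging down, 3.14 = level on the +x side, other face up; stops at 0 and 3.14. Starts at 0 to 0.25. The hinge has friction (0.04 N m): the paddle stays at any angle where it is left and does not fall, so it must be pushed all the way.
- round_face (a point): Centre of the round paddle's disc: white plastic, diameter 60 mm, 5 mm thick, centre 40 mm and free end 70 mm from the pivot axis; a strip 76 mm wide, 17 mm long, joins it to the pivot. Face up at the start: one black bar; hidden face: a black diagonal cross. Point at mid-thickness; axes: z out of the barred face, x towards the tab.
- round_tab (a point): Point on the round paddle's thumb tab, 30 mm from the pivot axis, mid-thickness. Black plastic tongue, 24 mm wide, 5 mm thick, in line with the paddle on the other side of the pivot, reaching 42 mm out. Pressed down, it raises the paddle like a seesaw; the space below it is free down to the base plate (12 mm above the bench), which it clears at every angle.
- square_stand: Loose stand of the other flag, the same in all but the shape of its paddle (SQUARE, 56 mm long x 60 mm wide, free end 70 mm from the pivot). To be left alone. Origin: centre of its underside; its paddle too lies on its -x side, its tab on its +x side.
- square_paddle (a joint): Angle of the square paddle, as for the round one; starts at 0 to 0.25 and is to stay as it is.
- square_face (a point): Point on the square paddle's centre line, 40 mm from its pivot axis, mid-thickness.
- jar: Bystander: upright amber jar with a red cap, 48 mm in diameter, 85 mm tall; origin at the centre of its underside.
- beaker: Bystander: small open glass beaker, 44 mm in diameter, 50 mm tall; origin at the centre of its underside.
- bulb: Bystander: green pipette bulb standing on its 30 mm flange, 48 mm tall; origin at the centre of its underside.
Things that resemble listed ones, but are neither listed nor needed, are in the scene too. Leave any yellow look-alike of the round_stand alone.

How it is judged:
On the way:
1. the round paddle has been raised past upright (value of joint round_paddle above 1.65 rad), for 0.1 s.
At the end, for the whole second after the job is handed in: The round paddle lies flat on the other side (within 0.15 rad, about 9 degrees, of its stop at 3.14), its stand upright, at rest and within 30 mm of where it stood; the square flag (stand and paddle) is within 15 mm and the jar, beaker and bulb are within 20 mm of where they were, upright (value of joint round_paddle above 2.99 rad and angular speed of round_stand below 0.1 rad/s and linear speed of round_stand below 0.02 m/s and distance of round_stand from where it was at the start of the episode below 0.03 m and angle between round_stand's own z axis and vertical below 0.05 rad and distance of each of square_face, square_stand from where it was at the start of the episode below 0.015 m and distance of each of jar, beaker, bulb from where it was at the start of the episode below 0.02 m and angle between each of jar, beaker, bulb's own z axis and vertical below 0.2 rad); the robot touches nothing.
It fails at once if the round flag's stand is lifted by more than 10 mm or tipped by more than 0.15 rad (height (world z) of round_stand above 0.01 m or angle between round_stand's own z axis and vertical above 0.15 rad).
It fails at once if the round flag's stand is shoved more than 30 mm along the bench (distance of round_stand from where it was at the start of the episode above 0.03 m).
It fails at once if the square flag or its paddle is moved by more than 15 mm (distance of any of square_face, square_stand from where it was at the start of the episode above 0.015 m).
It fails at once if the jar, beaker or bulb is moved by more than 20 mm, lifted or tipped (distance of any of jar, beaker, bulb from where it was at the start of the episode above 0.02 m or height (world z) of any of jar, beaker, bulb above 0.01 m or angle between any of jar, beaker, bulb's own z axis and vertical above 0.2 rad).
It also fails if it takes over 51 s, if anything falls off the work surface, if the arm or the gripper's body presses on something with over 40 N, if the wrist force passes 120 N, or if a joint passes its speed limit or range.

## Working session

There is one attempt and no reset: what is moved stays moved. The work goes in short steps, Python scripts to look and compute and a tool call to move; the robot and the scene stay as the last step left them, time stands still between calls to the robot, and variables do not carry over. Pictures are saved under pics/ and viewed, about 8 in all and at most 12, crops included, and the job is handed in when it is done.

Besides the shell and the picture viewer there is one more tool, called after ">>>" by a JSON object that holds its "method" and its "body". carry_out: Moves the arm, as the interface text tells. Its arguments: {"type":"object","properties":{"moves":{"type":"array","items":{"type":"object","properties":{"gripper":{"type":"number"},"travel":{"type":"array","items":{"type":"number"}},"angular":{"type":"array","items":{"type":"number"}}}}}},"required":["moves"]}

```bash
mkdir -p pics; cat > h.py <<'E'
import numpy as np, cv2
from cell import robot
def cal(c):
    k=robot.get_calibration(c); return np.array(k["intrinsics"]),np.array(k["R"]),np.array(k["t"])
def unproj(c,D,mask=None):
    K,R,t=cal(c); v,u=np.nonzero((D>0)&(mask if mask is not None else True)); z=D[v,u]
    P=np.c_[(u-K[0,2])/K[0,0]*z,(v-K[1,2])/K[1,1]*z,z]
    return (P-t)@R, u, v
def at(c,D,px):
    u,v=[int(round(a)) for a in px]; m=np.zeros(D.shape,bool); m[max(v-1,0):v+2,max(u-1,0):u+2]=1
    P,_,_=unproj(c,D,m); return np.median(P,0) if len(P) else None
def ray(c,px,z):
    K,R,t=cal(c); d=R.T@np.linalg.solve(K,[px[0],px[1],1]); o=-R.T@t
    return o+d*(z-o[2])/d[2]
E
python3 - <<'E'
from h import *
s=robot.read_state(); print(s["t"],s["tcp_pos"],s["tcp_rot"],s["ft_force"])
for c in("top","side"):
    I,D=robot.snapshot(c); cv2.imwrite(f"pics/{c}0.png",I); np.save(f"{c}.npy",D)
    K,R,t=cal(c); print(c,"campos",np.round(-R.T@t,3))
    for l in("round_stand","round_pivot","round_face","round_tab","square_stand","square_face","jar","beaker","bulb"):
        for r in robot.tip_of(c,l)[:3]:
            p=r["location"]; q=at(c,D,p); print(l,np.round(p,1),round(r["conf"],2),None if q is None else np.round(q,3))
E
```

```text
0.0 [0.25847895 0.67686642 0.22875947] [ 4.93846899e-04  8.23612240e-01  5.67152778e-01 -6.00753751e-04] [-0.27500698  0.65486917  1.02367719]
top campos [ 0.474 -0.002  0.871]
round_stand [221.7 214.2] 0.73 [0.521 0.199 0.081]
round_stand [219.9 301.7] 0.68 [0.332 0.219 0.012]
round_pivot [208.6 308.5] 0.96 [0.332 0.223 0.08 ]
round_pivot [209.7 209.9] 0.75 [0.53  0.225 0.078]
round_face [200.4 294.3] 0.83 [0.36  0.242 0.079]
round_face [227.1 221.2] 0.73 [0.507 0.188 0.084]
round_tab [202.2 198.8] 0.68 [0.554 0.242 0.076]
round_tab [222.7 314.5] 0.58 [0.319 0.195 0.079]
square_stand [384.9 224. ] 0.9 [ 0.497 -0.136  0.082]
square_face [380.8 236. ] 0.67 [ 0.472 -0.126  0.087]
jar [268.4 132.5] 0.93 [0.701 0.108 0.051]
beaker [360.  109.9] 0.57 [ 0.748 -0.094  0.049]
bulb [322.  256.9] 0.51 [ 0.429 -0.006  0.047]
side campos [0.237 0.444 0.674]
round_stand [262.6 307.2] 0.69 [0.496 0.246 0.082]
round_stand [359.6 373.1] 0.61 [0.324 0.244 0.077]
round_pivot [255.3 288.1] 0.97 [0.53  0.227 0.078]
round_pivot [359.2 355.4] 0.89 [0.339 0.223 0.077]
round_pivot [395.1 174.8] 0.65 [ 0.466 -0.113  0.086]
round_face [282.  278.5] 0.75 [0.505 0.19  0.082]
round_face [335.2 360.1] 0.67 [0.362 0.248 0.078]
round_tab [239.3 292.3] 0.96 [0.547 0.245 0.075]
round_tab [379.8 352. ] 0.84 [0.316 0.203 0.077]
square_stand [386.7 185.1] 0.71 [ 0.495 -0.148  0.012]
square_face [393.  172.9] 0.83 [ 0.472 -0.118  0.085]
jar [223.3 216.6] 0.82 [0.706 0.128 0.034]
beaker [276.4 154.6] 0.59 [ 0.753 -0.089  0.01 ]
bulb [382.7 250.1] 0.54 [0.419 0.001 0.007]
```

View pics/top0.png

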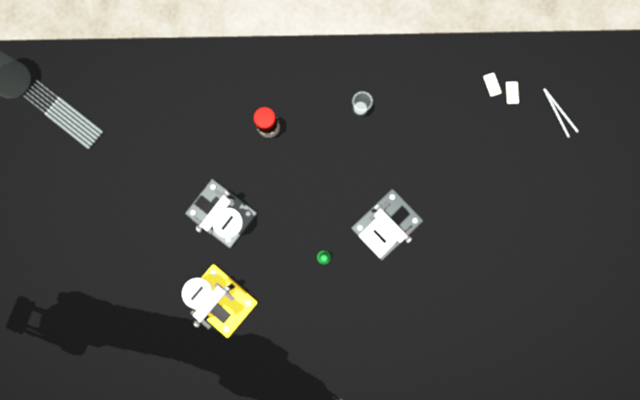

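View pics/side0.png

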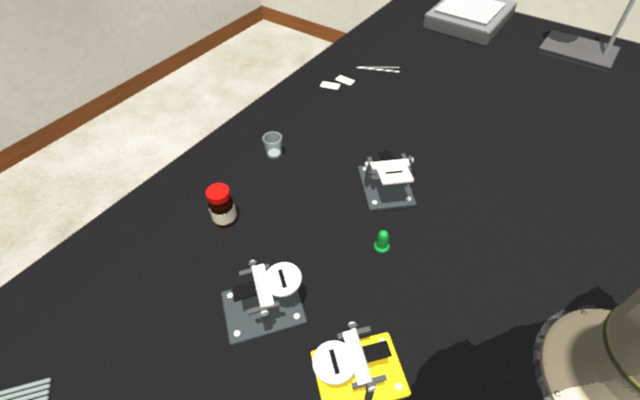

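The top view shows the grey round flag near (222,212), with its paddle to the lower right and tab to the upper left. The yellow look-alike is at (220,300) and the square flag at (386,225). The side view agrees: round stand at (262,303), tab at (240,290). Next I'll refine the stand's pose from the base plate.

```bash
python3 - <<'E'
from h import *
for c in("top","side"):
    D=np.load(c+".npy"); I=cv2.imread(f"pics/{c}0.png").astype(int)
    P,u,v=unproj(c,D); col=I[v,u]; g=col.mean(1)
    near=(np.hypot(P[:,0]-.527,P[:,1]-.222)<.11)&(col[:,2]-col[:,0]<60)
    b=near&(P[:,2]>.007)&(P[:,2]<.02)
    (cx,cy),wh,a=cv2.minAreaRect(P[b][:,:2].astype(np.float32)); print(c,"plate",b.sum(),cx,cy,wh,a,np.median(P[b][:,2]))
    w=near&(g>170)&(P[:,2]>.065); k=near&(g<60)&(P[:,2]>.05)
    for n,m in(("white",w),("tab",k)):
        Q=P[m]
        if len(Q): print(n,len(Q),Q.mean(0).round(4))
    for a in (50,53,56):
        e=np.array([np.cos(np.radians(a)),np.sin(np.radians(a))])
        s=(P[:,:2]-[.53,.2235])@e; f=np.polyfit(s[w],P[w,2],1); print(a,s[w].min(),s[w].max(),"slope",f)
for l in("round_face","round_pivot","round_tab"):
  for c in("top","side"):
    for r in robot.tip_of(c,l)[:3]:
        print(l,c,ray(c,r["location"],.075).round(4))
E
```

```text
top plate 1193 0.5285940766334534 0.2200453132390976 (0.12994876503944397, 0.1002313643693924) 52.21393966674805 0.013047829634201591
white 1094 [0.5141 0.2001 0.0807]
tab 6 [0.5364 0.2072 0.0597]
50 -0.07296263398145302 0.02267810495732368 slope [-0.08947263  0.07819014]
53 -0.0730644824072409 0.0217746170550162 slope [-0.08971507  0.07817326]
56 -0.07296606616540044 0.02345910593734208 slope [-0.08972732  0.07816982]
side plate 2652 0.528518557548523 0.22179406881332397 (0.13035665452480316, 0.10062349587678909) 51.706939697265625 0.011965818038695833
white 1479 [0.5111 0.2008 0.0799]
tab 334 [0.539  0.2356 0.0759]
50 -0.07214553937022967 0.039322238440075305 slope [-0.07256397  0.07776344]
53 -0.07223287309549094 0.039506011693026276 slope [-0.0725726   0.07776565]
56 -0.0721222215364429 0.03958150171395586 slope [-0.07242016  0.07777846]
round_face top [0.3584 0.2428 0.075 ]
round_face top [0.5067 0.1895 0.075 ]
round_face side [0.5068 0.1874 0.075 ]
round_face side [0.3624 0.2476 0.075 ]
round_pivot top [0.3299 0.2257 0.075 ]
round_pivot top [0.5306 0.2259 0.075 ]
round_pivot side [0.5306 0.2253 0.075 ]
round_pivot side [0.3382 0.2227 0.075 ]
round_pivot side [ 0.471  -0.1248  0.075 ]
round_tab top [0.554  0.2419 0.075 ]
round_tab top [0.3177 0.1969 0.075 ]
round_tab side [0.5464 0.2454 0.075 ]
round_tab side [0.3168 0.2018 0.075 ]
```

>>> {"method": "carry_out", "body": {"moves": [{"gripper": 255, "travel": [2.5, -4, 0], "angular": [0, 0, -10]}, {"gripper": 255, "travel": [5, -8, 0], "angular": [0, 0, -20]}, {"gripper": 255, "travel": [8, -12, 0], "angular": [0, 0, -30]}, {"gripper": 255, "travel": [11, -16.5, 0], "angular": [0, 0, -40]}, {"gripper": 255, "travel": [14, -21, 0], "angular": [0, 0, -50]}, {"gripper": 255, "travel": [17, -25.5, 0], "angular": [0, 0, -60]}, {"gripper": 255, "travel": [20, -30, 0], "angular": [0, 0, -70]}, {"gripper": 255, "travel": [23, -34.5, 0], "angular": [0, 0, -80]}, {"gripper": 255, "travel": [26, -39, 0], "angular": [0, 0, -90]}, {"gripper": 255, "travel": [28.7, -43.4, 0], "angular": [0, 0, -100]}]}}

```text
t: 2.55
tcp_pos: [0.5467, 0.2419, 0.2299]
tcp_rot: [-0.0, 0.963, -0.269, 0.0]
ft_force: [0.2, 0.2, 0.7]
width: 0.0009
```

>>> {"method": "carry_out", "body": {"moves": [{"gripper": 255, "travel": [0, 0, -2], "angular": [0, 0, -7]}, {"gripper": 255, "travel": [0, 0, -4], "angular": [0, 0, -7]}, {"gripper": 255, "travel": [0, 0, -6], "angular": [0, 0, -7]}, {"gripper": 255, "travel": [0, 0, -8], "angular": [0, 0, -7]}, {"gripper": 255, "travel": [0, 0, -10], "angular": [0, 0, -7]}, {"gripper": 255, "travel": [0, 0, -11.5], "angular": [0, 0, -7]}, {"gripper": 255, "travel": [0, 0, -12.5], "angular": [0, 0, -7]}, {"gripper": 255, "travel": [0, 0, -12.5], "angular": [0, 0, -7]}, {"gripper": 255, "travel": [0, 0, -12.5], "angular": [0, 0, -7]}, {"gripper": 255, "travel": [0, 0, -12.5], "angular": [0, 0, -7]}]}}

```text
t: 3.8
tcp_pos: [0.546, 0.2435, 0.1052]
tcp_rot: [-0.0, 0.946, -0.325, 0.0]
ft_force: [-0.1, -0.4, -0.3]
width: 0.0005
```

```bash
python3 - <<'E'
from h import *
I,D=robot.snapshot("side"); cv2.imwrite("pics/side1.png",cv2.resize(I[180:400,140:440],None,fx=2.5,fy=2.5))
K,R,t=cal("side"); s=robot.read_state(); p=K@(R@(np.array(s["tcp_pos"])-[0,0,.011])+t); print(s["tcp_pos"],p[:2]/p[2])
E
```

```text
[0.54590868 0.24347056 0.10517618] [238.46637912 285.28501772]
```

View pics/side1.png

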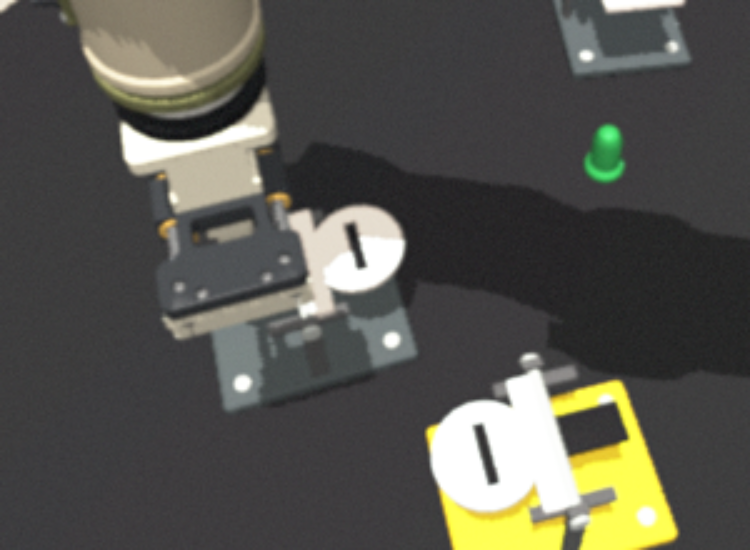

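The fingertips are closed over the tab at about crop (240,300), and the paddle is clear. Pressing the tab down.

>>> {"method": "carry_out", "body": {"moves": [{"gripper": 255, "travel": [0, 0, -0.7], "angular": [0, 0, 0]}, {"gripper": 255, "travel": [0, 0, -1.3], "angular": [0, 0, 0]}, {"gripper": 255, "travel": [0, 0, -1.8], "angular": [0, 0, 0]}, {"gripper": 255, "travel": [0, 0, -2.3], "angular": [0, 0, 0]}, {"gripper": 255, "travel": [0, 0, -2.8], "angular": [0, 0, 0]}, {"gripper": 255, "travel": [0, 0, -3.3], "angular": [0, 0, 0]}, {"gripper": 255, "travel": [0, 0, -3.8], "angular": [0, 0, 0]}, {"gripper": 255, "travel": [0, 0, -4.2], "angular": [0, 0, 0]}, {"gripper": 255, "travel": [0, 0, -4.6], "angular": [0, 0, 0]}, {"gripper": 255, "travel": [0, 0, -4.6], "angular": [0, 0, 0]}]}}

```text
t: 5.1
tcp_pos: [0.5456, 0.2432, 0.0582]
tcp_rot: [0.0, 0.946, -0.325, -0.0]
ft_force: [0.6, 0.3, 0.3]
width: 0.0006
```

```bash
python3 - <<'E'
from h import *
I,D=robot.snapshot("side"); cv2.imwrite("pics/side2.png",cv2.resize(I[180:400,140:440],None,fx=2.5,fy=2.5))
E
```

```text
(no output)
```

View pics/side2.png

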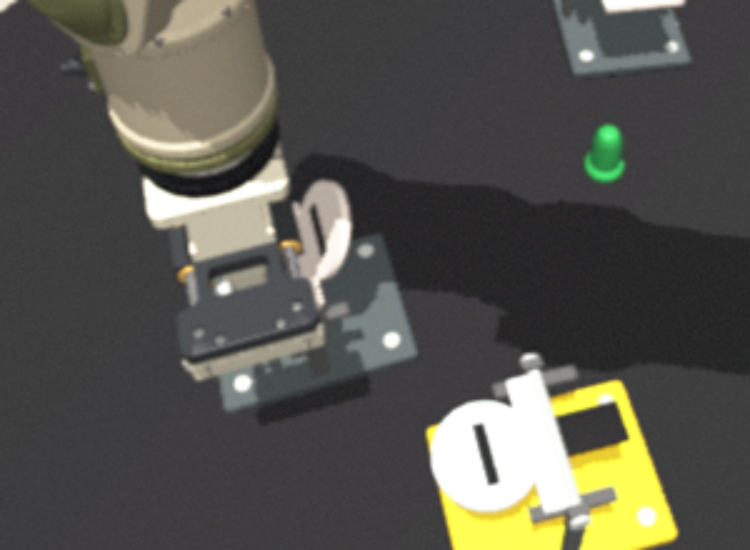

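The disc stands at about 55° (crop (325,230)) and the stand hasn't moved. Going up and over to behind the disc.

>>> {"method": "carry_out", "body": {"moves": [{"gripper": 255, "travel": [0, 0, 4], "angular": [0, 0, 0]}, {"gripper": 255, "travel": [0, 0, 9], "angular": [0, 0, 0]}, {"gripper": 255, "travel": [0, 0, 14], "angular": [0, 0, 0]}, {"gripper": 255, "travel": [0, 0, 15], "angular": [0, 0, 0]}, {"gripper": 255, "travel": [-2.5, -3.2, 15], "angular": [0, 0, 0]}, {"gripper": 255, "travel": [-5, -6.4, 15], "angular": [0, 0, 0]}, {"gripper": 255, "travel": [-5.7, -7.3, 15], "angular": [0, 0, 0]}, {"gripper": 255, "travel": [-5.7, -7.3, 12], "angular": [0, 0, 0]}, {"gripper": 255, "travel": [-5.7, -7.3, 8], "angular": [0, 0, 0]}, {"gripper": 255, "travel": [-5.7, -7.3, 6.8], "angular": [0, 0, 0]}]}}

```text
t: 6.4
tcp_pos: [0.4878, 0.1703, 0.1245]
tcp_rot: [0.001, 0.946, -0.325, -0.001]
ft_force: [0.5, -0.1, -0.1]
width: 0.0007
```

```bash
python3 - <<'E'
from h import *
I,D=robot.snapshot("side"); cv2.imwrite("pics/side3.png",cv2.resize(I[180:400,140:440],None,fx=2.5,fy=2.5)); print(robot.read_state()["tcp_pos"])
E
```

```text
[0.48783584 0.1701886  0.12424461]
```

View pics/side3.png

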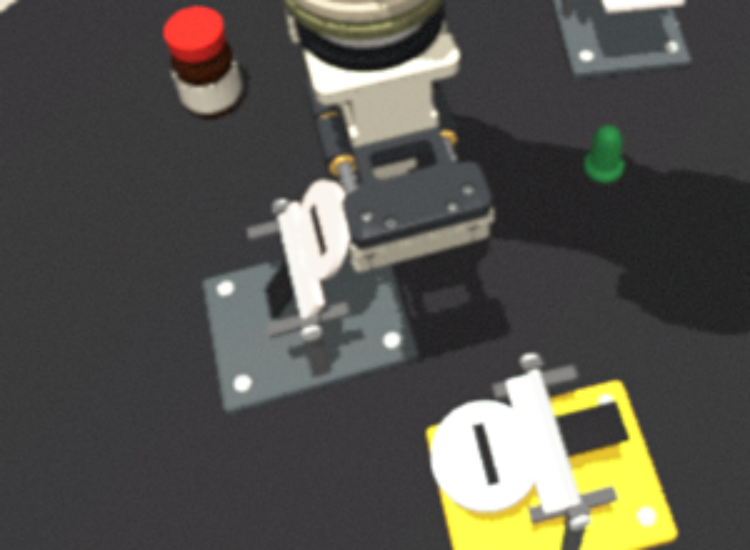

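The fingers are behind the disc with free space on all sides. Pushing it over the top.

>>> {"method": "carry_out", "body": {"moves": [{"gripper": 255, "travel": [0.6, 0.8, 0], "angular": [0, 0, 0]}, {"gripper": 255, "travel": [1.2, 1.6, 0], "angular": [0, 0, 0]}, {"gripper": 255, "travel": [1.85, 2.4, 0], "angular": [0, 0, 0]}, {"gripper": 255, "travel": [2.45, 3.15, 0], "angular": [0, 0, 0]}, {"gripper": 255, "travel": [3.1, 3.95, 0], "angular": [0, 0, 0]}, {"gripper": 255, "travel": [3.4, 4.35, 0], "angular": [0, 0, 0]}, {"gripper": 255, "travel": [3.7, 4.75, 0], "angular": [0, 0, 0]}, {"gripper": 255, "travel": [4.3, 5.5, 0], "angular": [0, 0, 0]}, {"gripper": 255, "travel": [4.75, 6.1, 0], "angular": [0, 0, 0]}, {"gripper": 255, "travel": [4.75, 6.1, 0], "angular": [0, 0, 0]}]}}

```text
t: 7.7
tcp_pos: [0.5367, 0.2321, 0.1266]
tcp_rot: [-0.0, 0.946, -0.324, 0.0]
ft_force: [0.5, -1.0, 0.8]
width: 0.0003
```

```bash
python3 - <<'E'
from h import *
I,D=robot.snapshot("side"); cv2.imwrite("pics/side4.png",cv2.resize(I[180:400,140:440],None,fx=2.5,fy=2.5)); print(robot.read_state()["tcp_pos"])
E
```

```text
[0.53644479 0.23165998 0.12659658]
```

View pics/side4.png

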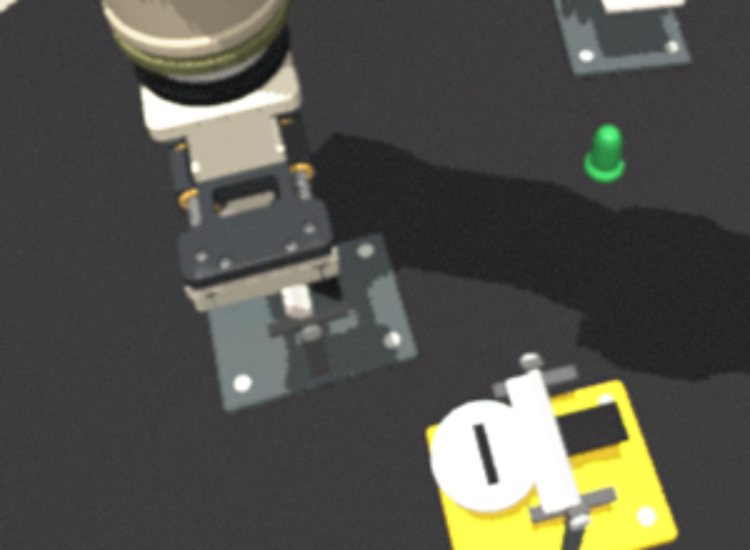

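>>> {"method": "carry_out", "body": {"moves": [{"gripper": 255, "travel": [0.45, 0.55, -0.6], "angular": [0, 0, 0]}, {"gripper": 255, "travel": [0.85, 1.1, -1.3], "angular": [0, 0, 0]}, {"gripper": 255, "travel": [1.1, 1.4, -2.0], "angular": [0, 0, 0]}, {"gripper": 255, "travel": [1.25, 1.6, -2.7], "angular": [0, 0, 0]}, {"gripper": 255, "travel": [1.4, 1.8, -3.2], "angular": [0, 0, 0]}, {"gripper": 255, "travel": [1.5, 1.9, -3.5], "angular": [0, 0, 0]}, {"gripper": 255, "travel": [1.5, 1.9, -3.7], "angular": [0, 0, 0]}, {"gripper": 255, "travel": [1.5, 1.9, -3.8], "angular": [0, 0, 0]}, {"gripper": 255, "travel": [1.5, 1.9, -3.9], "angular": [0, 0, 0]}, {"gripper": 255, "travel": [1.5, 1.9, -3.9], "angular": [0, 0, 0]}]}}

```text
t: 9.0
tcp_pos: [0.5512, 0.2503, 0.0887]
tcp_rot: [-0.0, 0.946, -0.325, -0.0]
ft_force: [-3.2, 0.2, 11.9]
width: 0.0008
```

An upward force of 12 N with the tip at 77.7 mm means the paddle is on its stop. Moving clear and checking.

>>> {"method": "carry_out", "body": {"moves": [{"gripper": 255, "travel": [0, 0, 2], "angular": [0, 0, 0]}, {"gripper": 255, "travel": [0, 0, 6], "angular": [0, 0, 0]}, {"gripper": 255, "travel": [0, 0, 11], "angular": [0, 0, 0]}, {"gripper": 255, "travel": [0, 0, 16], "angular": [0, 0, 0]}, {"gripper": 255, "travel": [-3, 5, 16], "angular": [0, 0, 0]}, {"gripper": 255, "travel": [-6, 10, 16], "angular": [0, 0, 0]}, {"gripper": 255, "travel": [-9, 15, 16], "angular": [0, 0, 0]}, {"gripper": 255, "travel": [-12, 20, 16], "angular": [0, 0, 0]}, {"gripper": 255, "travel": [-15, 25, 16], "angular": [0, 0, 0]}, {"gripper": 255, "travel": [-15, 25, 16], "angular": [0, 0, 0]}]}}

```text
t: 10.25
tcp_pos: [0.397, 0.5051, 0.2468]
tcp_rot: [-0.0, 0.947, -0.321, -0.001]
ft_force: [0.2, -0.9, -0.0]
width: 0.0006
```

```bash
python3 - <<'E'
from h import *
I,D=robot.snapshot("top"); cv2.imwrite("pics/top5.png",cv2.resize(I[80:360,140:460],None,fx=2,fy=2))
P,u,v=unproj("top",D); col=I[v,u].astype(int); g=col.mean(1)
near=(np.hypot(P[:,0]-.527,P[:,1]-.222)<.11)&(col[:,2]-col[:,0]<60)
b=near&(P[:,2]>.007)&(P[:,2]<.02); print(cv2.minAreaRect(P[b][:,:2].astype(np.float32)))
w=near&(g>170)&(P[:,2]>.065); s=(P[:,:2]-[.5287,.221])@[.616,.788]; print(w.sum(),s[w].min(),s[w].max(),np.polyfit(s[w],P[w,2],1))
print(robot.read_state()["tcp_pos"],robot.read_state()["ft_force"])
for l in("square_stand","square_face","jar","beaker","bulb"):
    for r in robot.tip_of("top",l)[:1]: print(l,np.round(r["location"],1))
E
```

```text
((0.5472660064697266, 0.20579642057418823), (0.1303165853023529, 0.14679935574531555), 52.17266082763672)
1041 -0.024250579838455938 0.06968013493650851 [0.00330041 0.07856192]
[0.39929398 0.50211934 0.24716541] [ 1.3649921  -1.0436934   0.16892465]
square_stand [383.5 223.4]
square_face [379.  234.9]
jar [269.7 127.8]
beaker [359.8 107.4]
bulb [322.3 257. ]
```

View pics/top5.png

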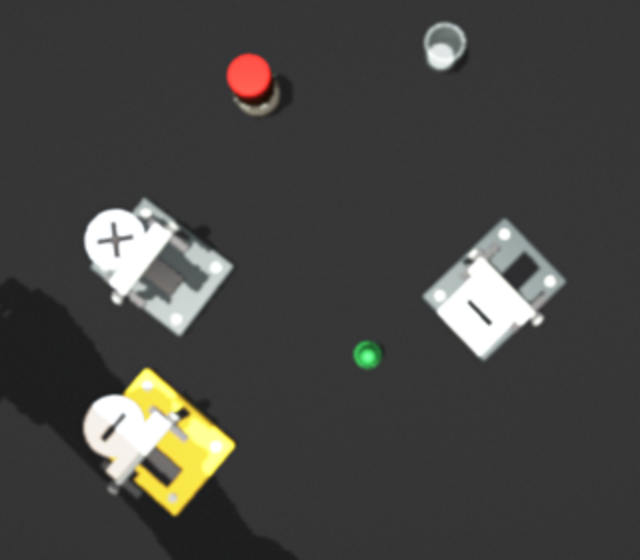

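The picture shows the crossed face up at crop (115,240), flat (slope 0.003). The plate's top corner is at full-image pixel (212,179), as before, and the other objects are in place.

```bash
python3 -c "from cell import robot; print(robot.sign_off())"
```

```text
the job is handed in; nothing more can be done
None
```

The round flag is flipped and the job is handed in, at about 10.5 s on the robot's clock. I pressed its thumb tab down to raise the paddle to about 55°. Then I pushed the disc over the top from behind, pressed it down onto its far stop (about 12 N), and moved the arm clear.

**Last checks:**
- **Round paddle:** it lies flat on the +x side with the cross up. The depth slope is 0.003 rad, and it reaches 70 mm from the pivot.
- **Round stand:** its angle is unchanged at 52.2°, and its top corner is within about 1 pixel of where it started.
- **Other objects:** the square flag, beaker and bulb were found within about 3 pixels of their first positions. The jar was about 5 pixels off. Nothing touched them and they look unmoved in the picture, so I put this down to detection scatter.
- **Robot:** it is clear of everything.

**One check disagreed:** the final plate-rectangle fit came out too long on one side (147 mm instead of 100 mm), which shifted its centre by about 24 mm. I took this as stray depth pixels, because the angle, the other side and the corner in the picture all matched the start. I did not rerun the fit.

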